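# Kit the air-outlet parts into the caddy

## Task

Make up the kit for fitting an air outlet in the four-bay caddy: lay the air coupler flat in the blue bay, stand the dark steel tube spacer upright in the yellow bay, lay the bright bolt in the red bay and the bright nut flat in the green bay, each resting on the floor of its bay. Leave the rusty bolt and the rusty nut lying where they are.

Things in the scene. Friction and masses are not known exactly. Their poses are not given: they have to be found in the camera images.
- coupler_centre (a point): quick air coupler, bright metal with a brass-coloured end, lying on the bench: 96 mm long (its y), 25 mm wide (its x), 25 mm high. The point is its centre, half-way up (12.5 mm).
- spacer_centre (a point): steel tube spacer, dark grey, standing on end: 42 mm diameter, 60 mm tall (its z), open bore. The point is its centre, half-way up (30 mm).
- bright_bolt_centre (a point): bright zinc hex bolt, lying: 58 mm long (its y), 22 mm wide (its x; grips as a 22 mm wide bar along its whole length), 20 mm high. The point is its centre, half-way up (10 mm).
- bright_nut_centre (a point): bright zinc hex nut, lying flat: 22 mm across, 10 mm high, may be taken at any yaw. The point is its centre, half-way up (5 mm).
- rusty_bolt_centre (a point): brown rusty hex bolt, lying: 42 mm long (its y), 18 mm wide (its x), 17 mm high; scrap, not part of the kit. The point is its centre, half-way up.
- rusty_nut_centre (a point): brown rusty hex nut, lying flat: 28 mm across, 13 mm high; scrap, not part of the kit. The point is its centre, half-way up.
- blue_bay_floor (a point): Blue plastic bay, an open rectangular tray 130 x 82 mm outside and 124 x 76 mm inside, walls 3 mm thick and 12 mm deep above the inner floor. One of four such bays that stand side by side, two by two, in a dark steel caddy fixed to the bench; which colour stands where varies. This point is the centre of its inner floor, 7 mm above the bench. x runs along the bay's length, y across it, z up.
- yellow_bay_floor (a point): Yellow plastic bay, an open rectangular tray 130 x 82 mm outside and 124 x 76 mm inside, walls 3 mm thick and 12 mm deep above the inner floor. One of four such bays that stand side by side, two by two, in a dark steel caddy fixed to the bench; which colour stands where varies. This point is the centre of its inner floor, 7 mm above the bench. x runs along the bay's length, y across it, z up.
- red_bay_floor (a point): Red plastic bay, an open rectangular tray 130 x 82 mm outside and 124 x 76 mm inside, walls 3 mm thick and 12 mm deep above the inner floor. One of four such bays that stand side by side, two by two, in a dark steel caddy fixed to the bench; which colour stands where varies. This point is the centre of its inner floor, 7 mm above the bench. x runs along the bay's length, y across it, z up.
- green_bay_floor (a point): Green plastic bay, an open rectangular tray 130 x 82 mm outside and 124 x 76 mm inside, walls 3 mm thick and 12 mm deep above the inner floor. One of four such bays that stand side by side, two by two, in a dark steel caddy fixed to the bench; which colour stands where varies. This point is the centre of its inner floor, 7 mm above the bench. x runs along the bay's length, y across it, z up.
There are look-alikes about, which are no part of the job. Of the things that look like the part that bears spacer_centre, take the one that is farthest to the robot's right at the start.

How it is judged:
At the end, for the whole second after the job is handed in: Coupler in the blue bay, spacer upright (within 0.12 rad) in the yellow, bright bolt in the red, bright nut in the green, each between the bay's walls, resting on its floor (height within 4 mm) and still; rusty bolt and rusty nut within 20 mm of their starts (x of coupler_centre in the frame of blue_bay_floor between -0.018 and 0.018 m and y of coupler_centre in the frame of blue_bay_floor between -0.03 and 0.03 m and z of coupler_centre in the frame of blue_bay_floor between 0.0085 and 0.0165 m and linear speed of each of coupler, spacer, bright_bolt, bright_nut below 0.02 m/s and x of spacer_centre in the frame of yellow_bay_floor between -0.045 and 0.045 m and y of spacer_centre in the frame of yellow_bay_floor between -0.021 and 0.021 m and z of spacer_centre in the frame of yellow_bay_floor between 0.026 and 0.034 m and angle between spacer_centre's own z axis and vertical below 0.12 rad and x of bright_bolt_centre in the frame of red_bay_floor between -0.052 and 0.052 m and y of bright_bolt_centre in the frame of red_bay_floor between -0.03 and 0.03 m and z of bright_bolt_centre in the frame of red_bay_floor between 0.006 and 0.014 m and x of bright_nut_centre in the frame of green_bay_floor between -0.055 and 0.055 m and y of bright_nut_centre in the frame of green_bay_floor between -0.031 and 0.031 m and z of bright_nut_centre in the frame of green_bay_floor between 0.001 and 0.009 m and distance of each of rusty_bolt_centre, rusty_nut_centre from where it was at the start of the episode below 0.02 m); the robot touches nothing.
It fails at once if the rusty bolt is moved 20 mm or more (distance of rusty_bolt_centre from where it was at the start of the episode above 0.02 m).
It fails at once if the rusty nut is moved 20 mm or more (distance of rusty_nut_centre from where it was at the start of the episode above 0.02 m).
It also fails if it takes over 120 s, if anything falls off the work surface, if the arm or the gripper's body presses on something with over 40 N, if the wrist force passes 120 N, or if a joint passes its speed limit or range.

## Robot

A 6-joint arm with a two-finger parallel gripper is mounted at the origin on the work surface; the furniture and walls round the work are solid. World frame = base frame: x ahead of the robot, y to its left, z up, the work surface at z = 0. Lengths are in m, angles in rad, forces in N, time in s.
With the tool pointing down it reaches from about 0.375 to 0.975 m from the base axis. Payload 3.8 kg.
Tool frame: the origin (TCP) lies between the finger pads; the fingertips stand 17 mm ahead of it and the grasp point (between the pads) lies 2 mm behind it; z points along the fingers, y is the line along which they close (so a half turn about z gives the same grasp; the last joint's range is limited). The gripper opens to 85 mm and grips with 20 to 120 N. Pads are 22 mm wide; open, the fingers measure 114 mm over their backs; the gripper's body (76 mm by 85 mm) begins 54 mm behind the grasp point. The pads swing forward as they close: fully open they stand 13 mm farther back than shut.
Start: joints at [1.084, 0.264, 1.604, -0, 1.274, -0.037], TCP at [0.293, 0.608, 0.248] pointing down, gripper open.
Joint ranges: [-2.63, 2.63], [-0.94, 2.18], [0.31, 2.57], [-1.31, 4.45], [0, 2.66], [-2.55, 2.55]. Speed limits (rad/s): [2.57, 2.57, 3.14, 3.14, 3.14, 3.14].

## Interface

Orientations are given as a rotation vector (axis times angle).
In Python, from workcell import bot gives the robot as it stands.
- The arm moves only by the tool play_rows, never from a script. Its argument "steps" is one flat list of numbers, 4 for each row, row after row: the shift along the tool's x, y, z in m, then the turn about the tool's z in rad. A call has 1 to 10 rows; each row is the pose to reach, as a shift and turn from the pose commanded when the call began, along the tool's axes at that moment; what a row does not reach only later rows make up. A row lasts 1/8 s, in which the tool goes at most 62.5 mm and 10.7 degrees, less where a joint would pass 70% of its speed; a pose out of reach is approached as far as the arm can. A call with a gripper value outside its range is refused whole. "jaw" is the closure in counts, from 0 (fully open) to 255 (shut), set as the call begins (left out, the last holds). The fingers move at their own pace and stop on an object; "grip_force" is the grip in N (left out, the last holds). Time passes only in rows, so rows that repeat a pose let the fingers close. It gives the time, the measured TCP pose, the force, the opening and the grip force at its end, in the units of the state.
- bot.read_state(): the state, without advancing time (a new reading comes with each control period).
- bot.read_camera(name): name is "scene" or "side" or "wrist"; returns a dict with "pixels" (480x640x3 uint8, blue, green, red), "mtx" (3x3 intrinsics, pixels), "R" (3x3) and "t" (3): a world point X has camera coordinates R X + t. Camera axes: x right, y down, z forward; pixel columns grow to the right and rows downward; lengths in m; the calibration is good to about 2 mm. A picture is of the moment at which its call begins. There is no depth.
- bot.finish_job(): hands the job in; it is judged then, once.
The state is a dict: "time": time; "q": joint angles; "joint_vel": joint speeds; "joint_torque": joint torques, N m; "tool_pos": TCP position; "tcp_rot": TCP orientation; "wrist_force": force on the tool from outside, world axes, zero at the start; "torque": the same for the moment, N m; "width": opening from 0.0 (shut) to 1.0 (fully open); "grip_force": force on a finger pad.
Only numpy, scipy, OpenCV 4.12 (cv2) and the standard library are available. Lean on these libraries where they do the work, as an engineer would, in place of code of your own. Each camera call takes 0.05 s, during which the arm holds its last target. There are 200 camera calls.

## Working session

There is one attempt and no reset: what is moved stays moved. The work goes in short steps, Python scripts to look and compute and a tool call to move; the robot and the scene stay as the last step left them, time stands still between calls to the robot, and variables do not carry over. Pictures are saved under pics/ and viewed, at most 14 in all, crops included, and the job is handed in when it is done.

Besides the shell and the picture viewer there is one more tool, called as a command line: name --argument value ..., lists and objects as JSON in quotes. play_rows: Moves the arm, as the interface text tells. Its arguments: {"type":"object","properties":{"steps":{"type":"array"},"jaw":{"type":"number"},"grip_force":{"type":"number"}},"required":["steps"]}

```bash
mkdir -p pics; ls; python3 - <<'E'
from workcell import bot
import cv2,numpy as np,pickle
s=bot.read_state(); print(s)
d={}
for n in("scene","side","wrist"):
    c=bot.read_camera(n); cv2.imwrite(f"pics/{n}0.png",c["pixels"]); d[n]=c
    print(n,c["mtx"].tolist(),(-c["R"].T@c["t"]).round(3),c["R"].round(3).tolist())
pickle.dump(d,open("c0.pkl","wb"))
E
```

```text
pics
{'time': 0.0, 'q': array([ 1.08407599e+00,  2.64791416e-01,  1.60542980e+00,  2.37740763e-05,
        1.27365342e+00, -3.68932746e-02]), 'joint_vel': array([-0.00153534, -0.000634  , -0.00024493, -0.00101266, -0.00012884,
        0.00114525]), 'joint_torque': array([ 3.93174778e-04, -5.15101647e+01, -3.67311394e+01, -2.00368372e-04,
        1.27801899e-02, -2.23506180e-05]), 'tool_pos': array([0.29315731, 0.60723319, 0.24690604]), 'tcp_rot': array([-0.70051816, -3.06186515,  0.00345247]), 'wrist_force': array([-0.28979363, -0.57687624,  1.39876025]), 'torque': array([-0.02454214,  0.02973518, -0.0469174 ]), 'grip_force': 0.0, 'width': 1.0009137878411118}
scene [[547.890482803703, 0.0, 328.1236452916535], [0.0, 547.890482803703, 233.54441488770863], [0.0, 0.0, 1.0]] [ 0.036 -0.829  1.043] [[0.881, -0.472, 0.008], [-0.334, -0.636, -0.695], [0.334, 0.61, -0.719]]
side [[459.47522853905275, 0.0, 319.8342819496991], [0.0, 459.47522853905275, 237.99667384903452], [0.0, 0.0, 1.0]] [ 0.549 -0.851  0.823] [[0.999, 0.04, 0.003], [0.029, -0.661, -0.75], [-0.028, 0.749, -0.662]]
wrist [[375.3596251897701, 0.0, 310.8212258348201], [0.0, 375.3596251897701, 238.27555612049935], [0.0, 0.0, 1.0]] [0.223 0.641 0.372] [[0.436, 0.9, -0.002], [0.857, -0.415, 0.306], [0.275, -0.135, -0.952]]
```

View pics/scene0.png

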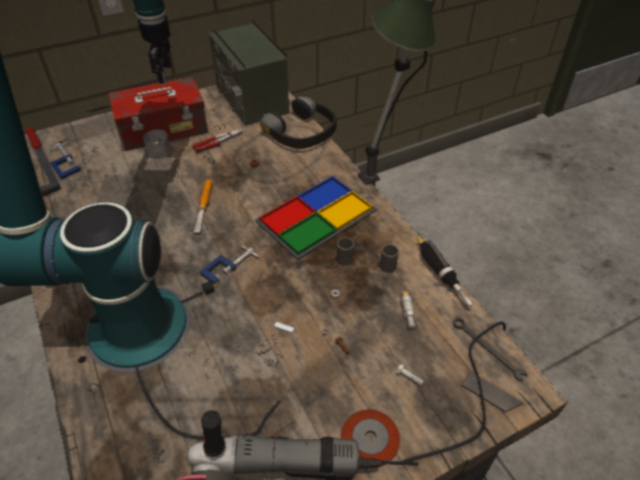

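View pics/side0.png

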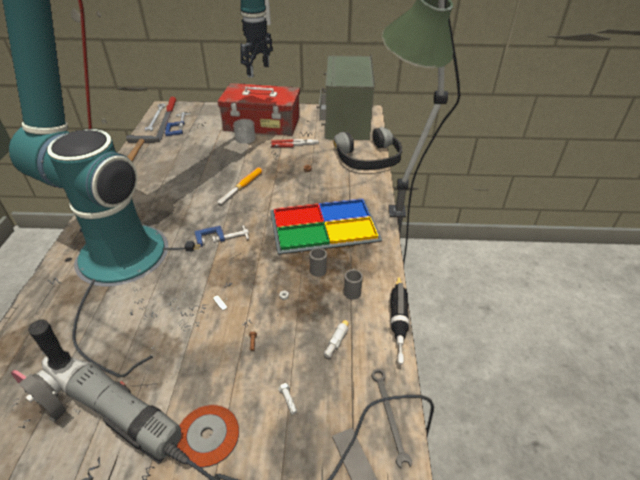

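View pics/wrist0.png

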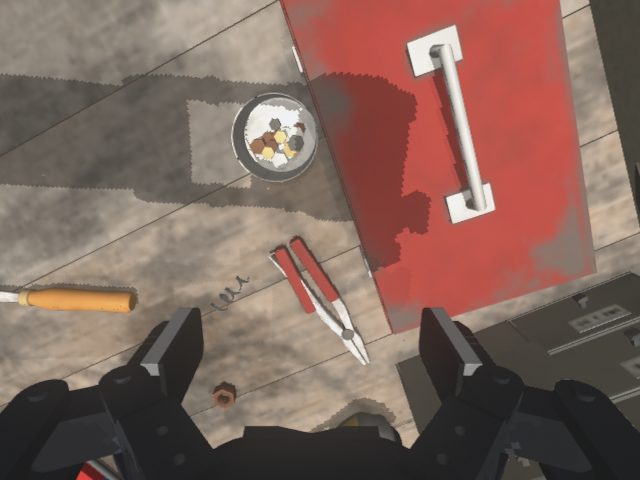

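The scene and side views show the same layout:

| Item | Scene pixel | Side pixel |
|---|---|---|
| Caddy | (317,215) | (327,226) |
| Spacer candidates | (345,250), (389,260) | (318,263), (353,285) |
| Coupler | (408,310) | (337,338) |
| Bright bolt | (409,374) | (288,397) |
| Bright nut | (335,293) | (284,294) |
| Rusty bolt | (342,345) | (253,340) |
| Rusty nut | (254,163) | (307,168) |

The wrist camera shows the toolbox area, with the rusty nut at (223,395).

```bash
cat > h.py <<'E'
import cv2,numpy as np
from scipy.spatial.transform import Rotation as Rn
def ray(c,uv):
    d=c["R"].T@np.linalg.inv(c["mtx"])@np.array([*uv,1.]); return -c["R"].T@c["t"],d/np.linalg.norm(d)
def plane(c,uv,z):
    o,d=ray(c,uv); return o+d*(z-o[2])/d[2]
def tri(obs):
    A=np.zeros((3,3));b=np.zeros(3);rs=[ray(c,u) for c,u in obs]
    for o,d in rs:
        P=np.eye(3)-np.outer(d,d);A+=P;b+=P@o
    X=np.linalg.solve(A,b); return X,max(np.linalg.norm(np.cross(X-o,d)) for o,d in rs)
def blobs(img,mask,amin=30):
    n,l,s,c=cv2.connectedComponentsWithStats(mask.astype(np.uint8)*255)
    out=[]
    for i in range(1,n):
        if s[i,4]>=amin:
            r=cv2.minAreaRect(np.argwhere(l==i)[:,::-1].astype(np.float32)); out.append((s[i,4],c[i].round(1),s[i,:4],r))
    return out
def col(img):
    h=cv2.cvtColor(img,cv2.COLOR_BGR2HSV);H,S,V=[h[...,i].astype(int) for i in range(3)]
    sat=(S>170)&(V>70)
    return dict(red=sat&((H<6)|(H>174)),yellow=sat&(H>18)&(H<32)&(V>120),green=sat&(H>45)&(H<80),blue=sat&(H>105)&(H<130))
def tool(world,s):  # world point -> tool-frame shift from present TCP
    return Rn.from_rotvec(s["tcp_rot"]).inv().apply(np.array(world)-s["tool_pos"])
E
python3 - <<'E'
from h import *; import pickle
d=pickle.load(open("c0.pkl","rb")); sc,si=d["scene"],d["side"]
for n,a,b in [("caddy",(317,215),(327,226)),("spA",(345,250),(318,263)),("spB",(389,260),(353,285)),("coup",(408,310),(337,338)),("bolt",(409,374),(288,397)),("nut",(335,293),(284,294)),("rbolt",(342,345),(253,340)),("rnut",(254,163),(307,168))]:
    X,e=tri([(sc,a),(si,b)]); print(n,X.round(3),round(e,4))
for k in("red","yellow","green","blue"):
    o=[]
    for c,w in((sc,(240,390,170,265)),(si,(265,390,195,260))):
        m=col(c["pixels"])[k]; q=np.zeros_like(m); q[w[2]:w[3],w[0]:w[1]]=m[w[2]:w[3],w[0]:w[1]]
        B=max(blobs(None,q),key=lambda t:t[0]); o.append((c,B[3][0]))
    X,e=tri(o); print(k,X.round(4),round(e,4),plane(o[1][0],o[1][1],.013).round(3))
E
```

```text
caddy [ 0.532  0.142 -0.009] 0.0006
spA [ 0.515 -0.042  0.03 ] 0.0027
spB [ 0.599 -0.115  0.027] 0.0014
coup [ 0.564 -0.254  0.01 ] 0.001
bolt [ 0.472 -0.394  0.01 ] 0.0002
nut [ 0.438 -0.132  0.008] 0.0001
rbolt [ 0.384 -0.263  0.005] 0.0005
rnut [0.459 0.412 0.008] 0.0
red [0.4491 0.1619 0.013 ] 0.0001 [0.449 0.162 0.013]
yellow [0.5983 0.1043 0.0138] 0.0013 [0.598 0.103 0.013]
green [0.4686 0.0761 0.0095] 0.0008 [0.469 0.073 0.013]
blue [0.5794 0.1898 0.0127] 0.0016 [0.58  0.192 0.013]
```

The rightmost spacer is spB, at y = -0.115. I'll move to a view over the parts.

play_rows --steps '[-0.03,-0.03,-0.02,0.1,-0.08,-0.09,-0.04,0.25,-0.12,-0.13,-0.06,0.4,-0.16,-0.18,-0.08,0.55,-0.2,-0.22,-0.083,0.7,-0.24,-0.265,-0.083,0.85,-0.28,-0.31,-0.083,1.0,-0.32,-0.355,-0.083,1.121,-0.36,-0.4,-0.083,1.121,-0.4,-0.44,-0.083,1.121]' --jaw 0

```text
time: 1.4
tool_pos: [0.4623, 0.0357, 0.3313]
tcp_rot: [2.221, 2.221, 0.001]
wrist_force: [1.3, -0.0, 0.6]
width: 1.001
grip_force: 0.0
```

play_rows --steps '[-0.05,0.01,0,0,-0.1,0.02,0,0,-0.13,0.03,0,0,-0.13,0.03,0,0,-0.13,0.03,0,0]'

```text
time: 2.02
tool_pos: [0.492, -0.0919, 0.3309]
tcp_rot: [-2.221, -2.22, 0.0]
wrist_force: [-0.2, 1.7, 0.2]
width: 1.001
grip_force: 0.0
```

```bash
python3 - <<'E'
from workcell import bot
import cv2,pickle
s=bot.read_state(); c=bot.read_camera("wrist"); print(s["tool_pos"],s["tcp_rot"])
cv2.imwrite("pics/w1.png",c["pixels"]); pickle.dump((s,c),open("w1.pkl","wb"))
E
```

```text
[ 0.49203045 -0.09186369  0.33091673] [-2.22098347e+00 -2.22027920e+00  1.74435404e-04]
```

View pics/w1.png

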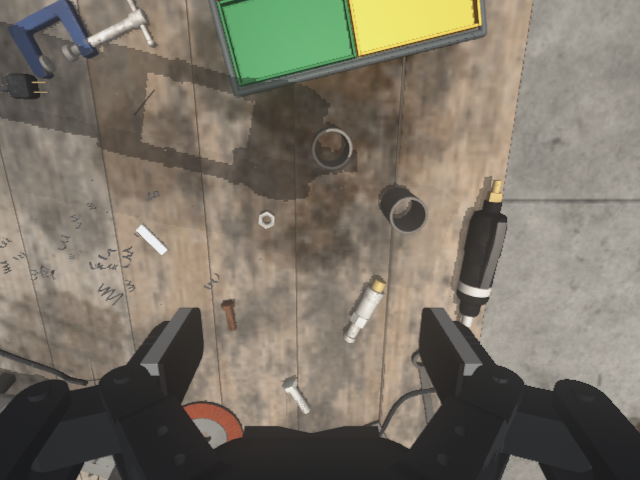

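The wrist view shows:
- Coupler axis from (350,341) to the brass end at (379,285).
- Bright bolt from its head at (290,383) to its tip at (306,410).
- Bright nut at (266,219).
- Spacer B with its top ring at (407,215), and the look-alike at (332,149).
- Rusty bolt at (230,314).

Next I'll get precise contours.

```bash
python3 - <<'E'
from h import *; import pickle
s,c=pickle.load(open("w1.pkl","rb")); d=pickle.load(open("c0.pkl","rb"))
img=c["pixels"]; h=cv2.cvtColor(img,cv2.COLOR_BGR2HSV)
def loc(im,w,vt,st=60,brass=False):
    h=cv2.cvtColor(im,cv2.COLOR_BGR2HSV); m=(h[...,2]>vt)&(h[...,1]<st)
    if brass: m|=(h[...,0]>15)&(h[...,0]<30)&(h[...,1]>120)&(h[...,2]>120)
    q=np.zeros_like(m); q[w[2]:w[3],w[0]:w[1]]=m[w[2]:w[3],w[0]:w[1]]
    q=cv2.morphologyEx(q.astype(np.uint8),cv2.MORPH_CLOSE,np.ones((5,5)))>0
    return max(blobs(None,q,5),key=lambda t:t[0])
W={"coup":((335,395,270,352),(395,420,285,335),(320,355,315,365)),"bolt":((275,320,370,420),(392,430,360,390),(275,300,378,418)),"nut":((255,280,207,232),(328,343,286,300),(277,291,288,301))}
for k,ws in W.items():
    B=[loc(x["pixels"],w,170,60,k=="coup") for x,w in zip((c,d["scene"],d["side"]),ws)]
    for b in B: print(k,b[0],np.round(b[3][0],1),np.round(b[3][1],1),round(b[3][2],1))
    X,e=tri([(c,B[0][3][0]),(d["scene"],B[1][3][0]),(d["side"],B[2][3][0])]); print(X.round(4),round(e,4))
    z={"coup":.0125,"bolt":.01,"nut":.006}[k]
    print(" plane",plane(c,B[0][3][0],z).round(4))
    p=cv2.boxPoints(B[0][3]); P=np.array([plane(c,u,z)[:2] for u in p])
    e1,e2=P[1]-P[0],P[2]-P[1]; print(" sizes",np.linalg.norm(e1).round(4),np.linalg.norm(e2).round(4),"ang",np.degrees(np.arctan2(e1[1],e1[0])).round(1),np.degrees(np.arctan2(e2[1],e2[0])).round(1))
m={k:v for k,v in col(img).items()}
crop=cv2.resize(img[180:430,250:440],None,fx=3,fy=2.4) if 0 else cv2.resize(img[180:430,240:440],None,fx=2.4,fy=2.4,interpolation=cv2.INTER_CUBIC)
cv2.imwrite("pics/w1c.png",crop)
E
```

```text
coup 692 [365.5 318.5] [20.1 57.7] 26.6
coup 102 [407.7 301.9] [23.1  5.7] 73.3
coup 392 [334.4 336.3] [16.1 38.1] 28.3
[ 0.5604 -0.2565  0.0322] 0.0074
 plane [ 0.5642 -0.268   0.0125]
 sizes 0.083 0.0274 ang 67.7 -28.2
bolt 889 [291.5 394. ] [48. 33.] 90.0
bolt 37 [404.  370.4] [13.4  4.2] 48.4
bolt 457 [287.  394.5] [33. 24.] 90.0
[ 0.4663 -0.3874  0.0136] 0.0048
 plane [ 0.4633 -0.3917  0.01  ]
 sizes 0.0464 0.0837 ang -0.1 -90.2Traceback (most recent call last):
  File "<stdin>", line 12, in <module>
  File "<stdin>", line 9, in loc
ValueError: max() iterable argument is empty
```

play_rows --steps '[-0.03,0.015,0.03,0.1,-0.07,0.03,0.07,0.2,-0.11,0.05,0.11,0.3,-0.145,0.065,0.15,0.42,-0.16,0.072,0.18,0.42,-0.161,0.072,0.18,0.42,-0.161,0.072,0.18,0.42]'

```text
time: 2.95
tool_pos: [0.5649, -0.2522, 0.1524]
tcp_rot: [2.634, 1.711, 0.001]
wrist_force: [-0.7, 0.5, 0.5]
width: 0.998
grip_force: 0.0
```

```bash
cat > look.py <<'E'
import sys,cv2,pickle
from workcell import bot
s=bot.read_state(); c=bot.read_camera("wrist"); print(s["tool_pos"].round(4),s["tcp_rot"].round(3),s["wrist_force"].round(1),s["width"])
n=sys.argv[1]; cv2.imwrite(f"pics/{n}.png",c["pixels"]); pickle.dump((s,c),open(n+".pkl","wb"))
E
python3 look.py w2
```

```text
[ 0.5649 -0.2522  0.1524] [2.634e+00 1.711e+00 1.000e-03] [-0.7  0.5  0.5] 0.997908522610577
```

View pics/w2.png

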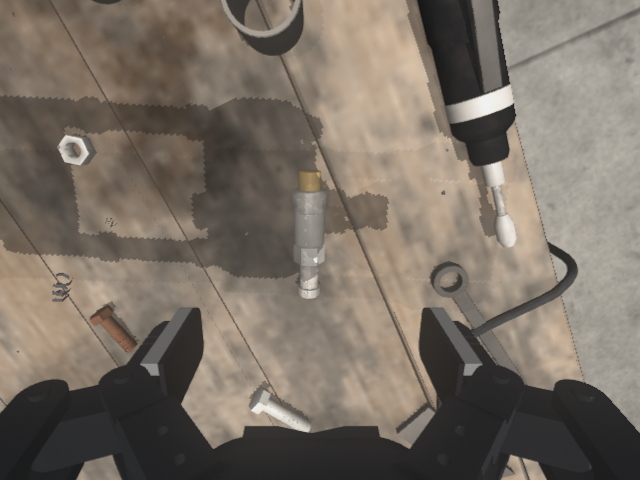

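Up close, the coupler axis runs from (310,170) to (308,298), already aligned with the tool. The nut is at (75,150), with the bolt's head at (264,402) and its shank end at (308,424).

```bash
cat > m.py <<'E'
from h import *; import pickle
s,c=pickle.load(open("w2.pkl","rb")); s1,c1=pickle.load(open("w1.pkl","rb"))
a,b=plane(c,(310,170),.0125),plane(c,(308,298),.0125); print("ends",a.round(4),b.round(4),"mid",((a+b)/2).round(4),np.linalg.norm(a-b).round(4),np.degrees(np.arctan2(*(a-b)[1::-1])).round(1))
print("tool shift",tool((a+b)/2,s).round(4))
print("tri brass",[x for x in tri([(c,(310,172)),(c1,(379,285))])],"tip",tri([(c,(308,297)),(c1,(350,341))]))
print("nut",tri([(c,(75,150)),(c1,(266.5,219.5))]),plane(c,(75,150),.006))
print("bolt head",tri([(c,(264,402)),(c1,(290,383))]))
E
python3 m.py
```

```text
ends [ 0.582  -0.2123  0.0125] [ 0.5401 -0.3022  0.0125] mid [ 0.5611 -0.2573  0.0125] 0.0992 65.0
tool shift [-0.0062 -0.0016  0.1399]
tri brass [array([ 0.57993467, -0.21413849,  0.01998139]), np.float64(0.0024528784334704444)] tip (array([ 0.543042  , -0.29595368,  0.02333531]), np.float64(0.0005583911529603749))
nut (array([ 0.43681673, -0.13285514,  0.00739699]), np.float64(2.1898007356957732e-07)) [ 0.4359911  -0.13260758  0.006     ]
bolt head (array([ 0.46060778, -0.38209512,  0.00199789]), np.float64(0.0023086206314869295))
```

play_rows --steps '[-0.003,-0.001,0.03,0,-0.005,-0.002,0.07,0,-0.005,-0.002,0.1,0,-0.005,-0.002,0.12,0,-0.005,-0.002,0.13,0,-0.005,-0.002,0.132,0,-0.005,-0.002,0.132,0]'

```text
time: 3.88
tool_pos: [0.5614, -0.2574, 0.0204]
tcp_rot: [2.634, 1.709, 0.002]
wrist_force: [0.5, -0.3, -0.5]
width: 1.004
grip_force: 0.0
```

play_rows --steps '[0,0,0,0,0,0,0,0,0,0,0,0,0,0,0,0,0,0,0,0,0,0,0,0]' --jaw 255 --grip_force 50

```text
time: 4.62
tool_pos: [0.5609, -0.2572, 0.0197]
tcp_rot: [2.635, 1.709, 0.001]
wrist_force: [-0.6, -0.4, 3.2]
width: 0.281
grip_force: 50.4
```

play_rows --steps '[0,0,-0.04,0,0.0,0,-0.1,0,0.03,-0.01,-0.15,0.1,0.08,-0.03,-0.2,0.25,0.13,-0.05,-0.23,0.4,0.18,-0.07,-0.23,0.55,0.23,-0.09,-0.23,0.7,0.285,-0.112,-0.23,0.85,0.34,-0.135,-0.23,0.94,0.38,-0.15,-0.23,0.94]'

```text
time: 5.88
tool_pos: [0.5774, 0.1535, 0.2482]
tcp_rot: [-3.124, -0.332, 0.003]
wrist_force: [0.6, -1.3, -1.2]
width: 0.283
grip_force: 49.9
```

play_rows --steps '[0,0.025,0,0,0,0.04,0,0,0,0.04,0,0,0,0.04,0,0]'

```text
time: 6.38
tool_pos: [0.5867, 0.1114, 0.2491]
tcp_rot: [-3.124, -0.328, 0.001]
wrist_force: [-0.0, 0.5, -1.3]
width: 0.284
grip_force: 50.0
```

```bash
python3 look.py w3; cat > caddy.py <<'E'
from h import *; import pickle,sys
s,c=pickle.load(open(sys.argv[1]+".pkl","rb"))
for k,m in col(c["pixels"]).items():
    for b in sorted(blobs(None,m,600),key=lambda t:-t[0])[:2]: print(k,b[0],b[2],np.round(b[3][0],1),plane(c,b[3][0],.013).round(4),round(b[3][2],1))
E
python3 caddy.py w3
```

```text
[0.5867 0.1114 0.2491] [-3.124e+00 -3.280e-01  1.000e-03] [-0.   0.5 -1.3] 0.2835537138551848
red 1019 [221 289  35  58] [238.  317.5] [0.4451 0.1625 0.013 ] 90.0
```

View pics/w3.png

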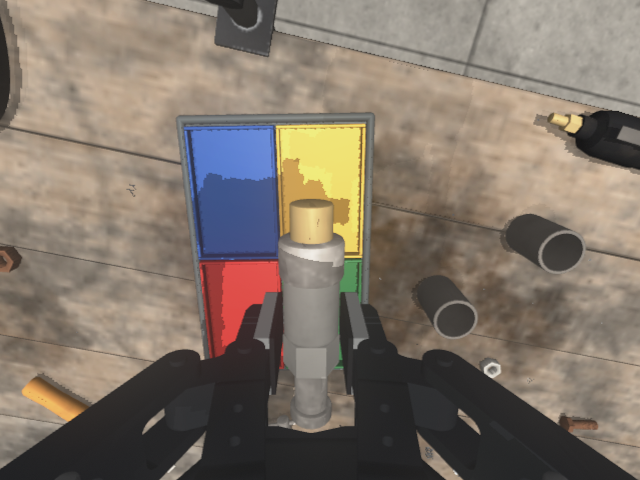

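The wrist view with the coupler held shows blue at (232,190), yellow at (321,190), red below-left and green below-right. The rusty nut is at (8,258). The coupler is held aligned along the bay, brass end up in the image. Next I'll measure the blue and yellow outlines.

```bash
cat > caddy.py <<'E'
from h import *; import pickle,sys
s,c=pickle.load(open(sys.argv[1]+".pkl","rb"))
hh=cv2.cvtColor(c["pixels"],cv2.COLOR_BGR2HSV);H,S,V=[hh[...,i].astype(int) for i in range(3)]
R={"red":((H<8)|(H>172)),"yellow":(H>18)&(H<32),"green":(H>45)&(H<85),"blue":(H>100)&(H<130)}
for k,m in R.items():
    m=m&(S>110)&(V>40); m=cv2.morphologyEx(m.astype(np.uint8),cv2.MORPH_CLOSE,np.ones((7,7)))
    n,l,st,_=cv2.connectedComponentsWithStats(m); i=1+np.argmax(st[1:,4])
    P=np.array([plane(c,u,.019)[:2] for u in np.argwhere(l==i)[:,::-1]],np.float32)
    r=cv2.minAreaRect(P*1000); print(k,st[i],np.round(r[0],1),np.round(r[1],1),round(r[2],1))
E
python3 caddy.py w3; python3 - <<'E'
from h import *; import pickle
s,c=pickle.load(open("w3.pkl","rb"))
for z in(.007,.019): print([plane(c,u,z)[:2].round(4).tolist() for u in((190,127),(274,127),(276,256),(202,258),(278,124),(365,124),(362,257))])
E
```

```text
red [ 199  259   83   99 4954] [458.5 158.1] [114.9  82.9] 12.8
yellow [ 276  124   90  134 8500] [596.8 103.9] [129.3  82.2] 12.8
green [340 351   2   9  11] [425.9  44.3] [10.3  1.1] 13.3
blue [  184   126    94   134 11191] [577.8 186. ] [129.   81.5] 12.3
[[0.6317, 0.237], [0.6479, 0.1599], [0.5213, 0.135], [0.5031, 0.2103], [0.6513, 0.1567], [0.6681, 0.077], [0.5387, 0.047]]
[[0.6327, 0.2334], [0.6484, 0.1588], [0.5259, 0.1348], [0.5084, 0.2076], [0.6517, 0.1557], [0.668, 0.0787], [0.5428, 0.0496]]
```

play_rows --steps '[0.003,-0.035,0,0,0.007,-0.07,0.03,-0.01,0.007,-0.075,0.08,-0.01,0.007,-0.075,0.13,-0.01,0.007,-0.075,0.17,-0.01,0.007,-0.075,0.2,-0.01,0.007,-0.075,0.215,-0.01,0.007,-0.075,0.2215,-0.01,0.007,-0.075,0.2215,-0.01]'

```text
time: 7.55
tool_pos: [0.5787, 0.187, 0.0285]
tcp_rot: [-3.122, -0.346, -0.002]
wrist_force: [0.9, 0.6, -1.4]
width: 0.282
grip_force: 50.1
```

play_rows --steps '[0,0,0,0,0,0,0,0,0,0,0,0,0,0,0,0]' --jaw 150

```text
time: 8.05
tool_pos: [0.5783, 0.1869, 0.0282]
tcp_rot: [-3.122, -0.346, -0.001]
wrist_force: [0.4, 0.1, -0.1]
width: 0.409
grip_force: 0.0
```

play_rows --steps '[0,0,-0.02,0,0,0,-0.06,0,0,0,-0.12,0,0,0,-0.17,0,0,0.03,-0.19,0,0,0.08,-0.19,0,0,0.13,-0.19,0,0,0.18,-0.19,0,0,0.2,-0.19,0,0,0.2,-0.19,0]'

```text
time: 9.3
tool_pos: [0.6221, -0.0093, 0.2187]
tcp_rot: [-3.123, -0.342, -0.001]
wrist_force: [0.3, 0.6, -0.1]
width: 0.416
grip_force: 0.0
```

```bash
python3 look.py w4; python3 - <<'E'
from h import *; import pickle
s,c=pickle.load(open("w3.pkl","rb")); s1,c1=pickle.load(open("w1.pkl","rb"))
print(tri([(c,(560,251)),(c1,(407.5,215))]),plane(c1,(407.5,215),.06))
E
```

```text
[ 0.6221 -0.0093  0.2187] [-3.123e+00 -3.420e-01 -1.000e-03] [ 0.3  0.6 -0.1] 0.4162932026421435
(array([ 0.59767697, -0.11508418,  0.05600037]), np.float64(2.2017184407207172e-05)) [ 0.59663684 -0.11408654  0.06      ]
```

View pics/w4.png

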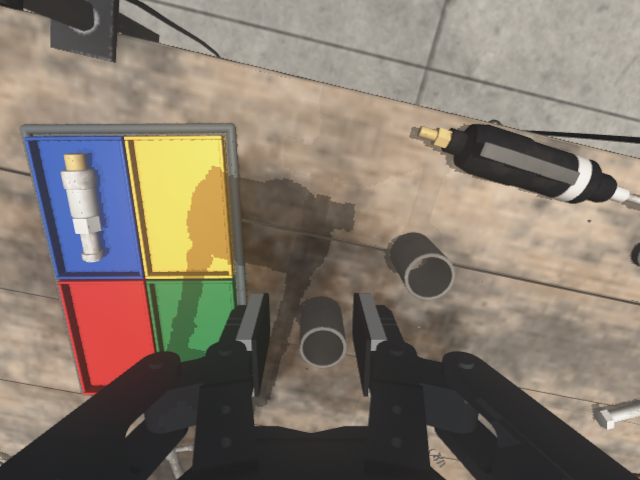

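The coupler lies well inside the blue bay at (84,210). The target spacer's ring is at (428,276), and the look-alike is at (322,345).

```bash
python3 - <<'E'
from h import *; import pickle
s,c=pickle.load(open("w4.pkl","rb")); s1,c1=pickle.load(open("w1.pkl","rb"))
print(tri([(c,(429,276)),(c1,(407.5,215))]),plane(c,(429,276),.06),tool(plane(c,(429,276),.06),s))
E
python3 caddy.py w4
```

```text
(array([ 0.59756786, -0.11498349,  0.0564866 ]), np.float64(6.617250156675518e-06)) [ 0.59879916 -0.11349172  0.06      ] [-0.04548144  0.0967414   0.15861975]
red [  58  278   98  117 8181] [451.6 155.1] [131.6  84.5] 12.8
yellow [  124   135   111   144 13704] [597.2 102.2] [130.   84.6] 12.8
green [ 188  287   46   70 1663] [493.1  63.8] [30.8 84.9] 76.6
blue [  24  136  119  143 9197] [578.5 185.5] [129.3  81.1] 12.8
```

play_rows --steps '[-0.02,0.04,0,0,-0.04,0.085,0,0,-0.047,0.097,0.03,0,-0.047,0.097,0.06,0,-0.047,0.097,0.06,0]' --jaw 0

```text
time: 9.98
tool_pos: [0.5948, -0.1112, 0.155]
tcp_rot: [-3.12, -0.348, 0.009]
wrist_force: [-0.4, -0.2, -0.2]
width: 0.999
grip_force: 0.0
```

play_rows --steps '[0,0,0.03,0,0,0,0.06,0,0,0,0.09,0,0,0,0.11,0,0,0,0.115,0,0,0,0.115,0]'

```text
time: 10.72
tool_pos: [0.5979, -0.1131, 0.0435]
tcp_rot: [3.122, 0.347, 0.001]
wrist_force: [0.2, -0.2, 0.3]
width: 0.997
grip_force: 0.0
```

play_rows --steps '[0,0,0,0,0,0,0,0,0,0,0,0,0,0,0,0,0,0,0,0]' --jaw 255 --grip_force 50

```text
time: 11.35
tool_pos: [0.5981, -0.1136, 0.044]
tcp_rot: [3.122, 0.346, 0.003]
wrist_force: [-0.2, -0.1, 6.1]
width: 0.476
grip_force: 51.1
```

play_rows --steps '[0,0,-0.03,0,0,0,-0.07,0,0.01,-0.04,-0.1,0,0.02,-0.09,-0.1,0,0.03,-0.14,-0.1,0,0.04,-0.185,-0.1,0,0.0455,-0.2115,-0.1,0,0.0455,-0.2115,-0.1,0]'

```text
time: 12.35
tool_pos: [0.5945, 0.1048, 0.142]
tcp_rot: [-3.122, -0.351, 0.002]
wrist_force: [0.1, -0.3, -0.5]
width: 0.474
grip_force: 51.1
```

play_rows --steps '[0,0,0.02,0,0,0,0.05,0,0,0,0.075,0,0,0,0.087,0,0,0,0.091,0,0,0,0.091,0,0,0,0.091,0]'

```text
time: 13.22
tool_pos: [0.5962, 0.103, 0.0525]
tcp_rot: [-3.122, -0.345, -0.003]
wrist_force: [0.3, -0.9, -2.2]
width: 0.475
grip_force: 51.1
```

play_rows --steps '[0,0,0.001,0,0,0,0.001,0,0,0,0.001,0]'

```text
time: 13.6
tool_pos: [0.5956, 0.1031, 0.051]
tcp_rot: [3.122, 0.346, 0.001]
wrist_force: [-0.1, 0.7, -0.8]
width: 0.476
grip_force: 51.1
```

play_rows --steps '[0,0,0,0,0,0,0,0,0,0,0,0,0,0,0,0,0,0,-0.02,0,0,0,-0.06,0,0,0,-0.11,0,0,0,-0.16,0]' --jaw 60

```text
time: 14.6
tool_pos: [0.5953, 0.103, 0.2138]
tcp_rot: [3.122, 0.346, 0.002]
wrist_force: [0.9, 0.3, -0.8]
width: 0.763
grip_force: 0.0
```

play_rows --steps '[-0.03,0.03,0,0,-0.07,0.065,0,0,-0.11,0.105,0,0,-0.15,0.14,0.02,0,-0.19,0.175,0.04,0,-0.207,0.195,0.06,0,-0.207,0.195,0.06,0,-0.207,0.195,0.06,0]'

```text
time: 15.6
tool_pos: [0.4371, -0.1325, 0.1523]
tcp_rot: [3.122, 0.345, 0.004]
wrist_force: [0.6, -0.4, -0.5]
width: 0.764
grip_force: 0.0
```

```bash
python3 look.py w5
```

```text
[ 0.4371 -0.1325  0.1523] [3.122 0.345 0.004] [ 0.6 -0.4 -0.5] 0.7644281876423291
```

View pics/w5.png

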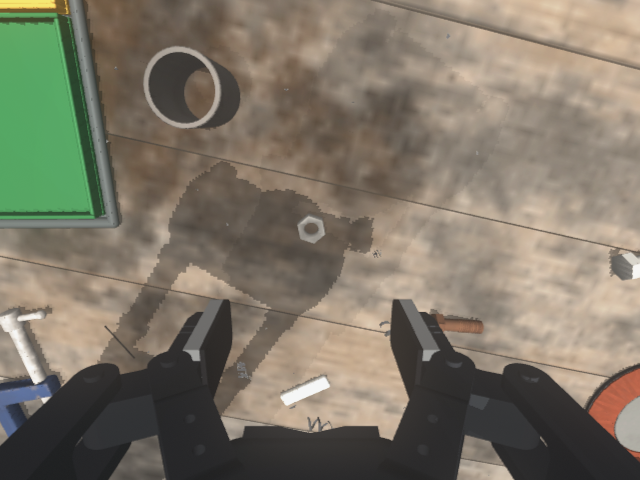

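The nut is centred at (312,229), between and ahead of the fingers. The rusty bolt is well clear at (460,323).

```bash
python3 - <<'E'
from h import *; import pickle
s,c=pickle.load(open("w5.pkl","rb")); s1,c1=pickle.load(open("w1.pkl","rb"))
X=plane(c,(312,229),.009); print(X,tool(X,s),tri([(c,(312,229)),(c1,(266.5,219.5))]))
g=cv2.cvtColor(c["pixels"],cv2.COLOR_BGR2HSV)[205:255,290:340]
m=(g[...,1]<45)&(g[...,2]>95); 
for b in blobs(None,m,40): print(b[0],b[1]+[290,205],b[2],b[3])
E
```

```text
[ 0.43697919 -0.13346353  0.009     ] [-0.00067848  0.00076775  0.14332078] (array([ 0.43638049, -0.13346492,  0.00593262]), np.float64(0.00032739185613218723))
535 [310.8 228.1] [ 7  8 29 31] ((20.711536407470703, 23.057693481445312), (30.594118118286133, 26.475677490234375), 78.69007110595703)
```

play_rows --steps '[-0.001,0.001,0.03,0,-0.001,0.001,0.07,0,-0.001,0.001,0.1,0,-0.001,0.001,0.122,0,-0.001,0.001,0.13,0,-0.001,0.001,0.1335,0,-0.001,0.001,0.1335,0]'

```text
time: 16.52
tool_pos: [0.4363, -0.1338, 0.0181]
tcp_rot: [3.122, 0.347, 0.002]
wrist_force: [0.3, 0.1, 0.4]
width: 0.764
grip_force: 0.0
```

play_rows --steps '[0,0,0,0,0,0,0,0,0,0,0,0,0,0,0,0,0,0,0,0,0,0,0,0]' --jaw 255 --grip_force 35

```text
time: 17.27
tool_pos: [0.4357, -0.134, 0.0179]
tcp_rot: [3.122, 0.346, 0.001]
wrist_force: [-1.0, 0.5, 7.3]
width: 0.234
grip_force: 34.2
```

play_rows --steps '[0,0,-0.03,0,0,0,-0.08,0,0.015,-0.035,-0.1,0,0.03,-0.08,-0.1,0,0.045,-0.125,-0.1,0,0.065,-0.17,-0.1,0,0.078,-0.195,-0.1,0,0.078,-0.195,-0.1,0]'

```text
time: 18.27
tool_pos: [0.4689, 0.0751, 0.1172]
tcp_rot: [-3.122, -0.351, -0.0]
wrist_force: [0.0, 0.4, 0.7]
width: 0.236
grip_force: 34.4
```

play_rows --steps '[0,0,0.03,0,0,0,0.06,0,0,0,0.082,0,0,0,0.09,0,0,0,0.091,0,0,0,0.091,0]'

```text
time: 19.02
tool_pos: [0.4695, 0.0734, 0.0271]
tcp_rot: [3.122, 0.346, 0.002]
wrist_force: [0.0, 0.2, 0.2]
width: 0.232
grip_force: 34.4
```

play_rows --steps '[0,0,0,0,0,0,0,0,0,0,0,0,0,0,0,0]' --jaw 155

```text
time: 19.52
tool_pos: [0.4687, 0.0736, 0.0264]
tcp_rot: [-3.122, -0.346, -0.0]
wrist_force: [-0.1, -0.7, -0.1]
width: 0.389
grip_force: 0.0
```

play_rows --steps '[0,0,-0.03,0,0,0,-0.09,0,-0.01,0.02,-0.15,0,-0.02,0.07,-0.175,0.15,-0.03,0.12,-0.175,0.3,-0.04,0.17,-0.175,0.45,-0.05,0.22,-0.175,0.6,-0.06,0.27,-0.175,0.75,-0.07,0.32,-0.175,0.9,-0.08,0.37,-0.175,1.05]'

```text
time: 20.78
tool_pos: [0.4714, -0.3066, 0.2012]
tcp_rot: [-2.872, 1.273, -0.0]
wrist_force: [0.7, -0.4, -0.3]
width: 0.394
grip_force: 0.0
```

```bash
python3 - <<'E'
from h import *; import pickle
from workcell import bot
s=bot.read_state(); print(s["tool_pos"],s["tcp_rot"],s["q"].round(2),"shift",tool((.472,-.393,.2),s))
d=pickle.load(open("c0.pkl","rb")); 
print("disc edge",plane(d["side"],(238,433),.003),plane(d["side"],(207,405),.003),"tip/head",plane(d["side"],(285,387),.01),plane(d["side"],(293,411),.01))
E
```

```text
[ 0.47138197 -0.30657376  0.2012084 ] [-2.87200555e+00  1.27281874e+00 -6.58087075e-05] [-0.62  0.09  1.9   0.    1.16  1.78] shift [0.0644442  0.05759212 0.00119583]
disc edge [ 0.3869225  -0.46513563  0.003     ] [ 0.31837579 -0.41340198  0.003     ] tip/head [ 0.46413672 -0.37344908  0.01      ] [ 0.48392639 -0.42235885  0.01      ]
```

play_rows --steps '[0.03,0.03,0,0.1,0.06,0.055,0.02,0.2,0.064,0.058,0.04,0.25,0.064,0.058,0.05,0.25,0.064,0.058,0.05,0.25]' --jaw 80

```text
time: 21.4
tool_pos: [0.4714, -0.3903, 0.1501]
tcp_rot: [-2.696, 1.612, 0.004]
wrist_force: [0.2, -0.0, -0.6]
width: 0.686
grip_force: 0.0
```

```bash
python3 look.py w6
```

```text
[ 0.4714 -0.3903  0.1501] [-2.696  1.612  0.004] [ 0.2 -0.  -0.6] 0.6862086775796961
```

View pics/w6.png

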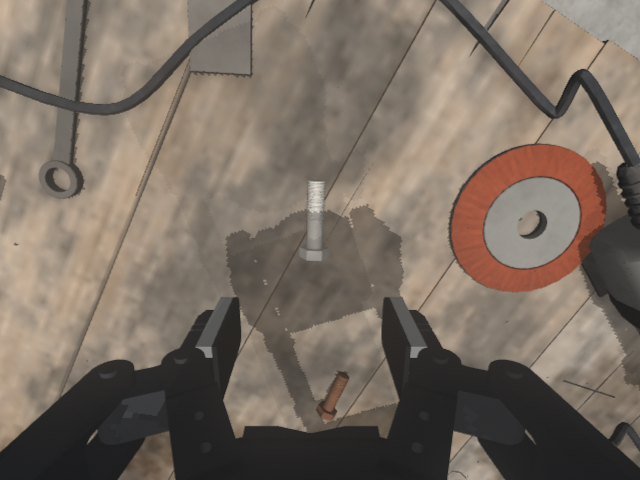

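The bolt lies from its tip at (316,181) to its head at (313,260), aligned with the tool. The disc edge at (450,220) is clear.

```bash
python3 - <<'E'
from h import *; import pickle
s,c=pickle.load(open("w6.pkl","rb")); s1,c1=pickle.load(open("w1.pkl","rb"))
a,b=plane(c,(316,181),.01),plane(c,(313,260),.01); print(a,b,np.linalg.norm(a-b),tool((a+b)/2,s),tool(a,s)-tool(b,s))
print(tri([(c,(314,253)),(c1,(290,383))]))
E
```

```text
[ 0.48482133 -0.42319808  0.01      ] [ 0.45836349 -0.36948679  0.01      ] 0.059874195874767264 [0.00576085 0.00261537 0.14008126] [ 0.05983729  0.00209645 -0.00015254]
(array([ 0.46073553, -0.37422642,  0.00829811]), np.float64(0.0006686778723373778))
```

play_rows --steps '[0.005,0.0025,0.03,0.035,0.005,0.0025,0.07,0.035,0.005,0.0025,0.1,0.035,0.005,0.0025,0.12,0.035,0.005,0.0025,0.127,0.035,0.005,0.0025,0.13,0.035,0.005,0.0025,0.13,0.035]'

```text
time: 22.32
tool_pos: [0.473, -0.3975, 0.0224]
tcp_rot: [2.666, -1.661, 0.003]
wrist_force: [-0.2, -0.1, -0.4]
width: 0.69
grip_force: 0.0
```

play_rows --steps '[0,0,0,0,0,0,0,0,0,0,0,0,0,0,0,0,0,0,0,0,0,0,0,0]' --jaw 255 --grip_force 40

```text
time: 23.08
tool_pos: [0.4728, -0.3975, 0.0222]
tcp_rot: [2.666, -1.661, 0.002]
wrist_force: [-0.4, -0.5, 6.2]
width: 0.246
grip_force: 39.9
```

play_rows --steps '[0,0,-0.04,0,-0.005,-0.003,-0.1,0,-0.05,-0.022,-0.15,-0.15,-0.1,-0.044,-0.15,-0.3,-0.15,-0.066,-0.15,-0.45,-0.2,-0.088,-0.15,-0.6,-0.25,-0.11,-0.15,-0.75,-0.3,-0.133,-0.15,-0.9,-0.35,-0.155,-0.15,-1.05,-0.4,-0.177,-0.15,-1.2]'

```text
time: 24.32
tool_pos: [0.4538, 0.0418, 0.1707]
tcp_rot: [3.138, 0.142, -0.001]
wrist_force: [0.7, 0.6, -0.6]
width: 0.253
grip_force: 39.4
```

```bash
python3 - <<'E'
from h import *
from workcell import bot
s=bot.read_state(); print(s["tool_pos"],s["tcp_rot"],s["width"],"shift",tool((.4512,.156,.17),s))
E
```

```text
[0.45383802 0.04179249 0.17072642] [ 3.13836794e+00  1.42150873e-01 -1.11303199e-03] 0.2533962911203432 shift [ 0.00769806 -0.11397832  0.00072384]
```

play_rows --steps '[0.003,-0.04,0,-0.06,0.006,-0.09,0,-0.135,0.008,-0.114,0,-0.135,0.008,-0.114,0,-0.135]'

```text
time: 24.82
tool_pos: [0.4522, 0.1557, 0.1706]
tcp_rot: [3.122, 0.351, -0.002]
wrist_force: [-0.1, 0.3, -0.4]
width: 0.247
grip_force: 39.4
```

play_rows --steps '[0,0,0.04,0,0,0,0.08,0,0,0,0.115,0,0,0,0.133,0,0,0,0.139,0,0,0,0.14,0,0,0,0.14,0]'

```text
time: 25.7
tool_pos: [0.4539, 0.1544, 0.0322]
tcp_rot: [-3.122, -0.346, -0.003]
wrist_force: [0.2, 0.9, 0.2]
width: 0.244
grip_force: 39.4
```

play_rows --steps '[0,0,0,0,0,0,0,0,0,0,0,0,0,0,0,0]' --jaw 155

```text
time: 26.2
tool_pos: [0.453, 0.1545, 0.0314]
tcp_rot: [-3.122, -0.346, -0.0]
wrist_force: [1.5, 0.1, 0.3]
width: 0.393
grip_force: 0.0
```

play_rows --steps '[0,0,-0.02,0,0,0,-0.07,0,0,0,-0.13,0,0,0,-0.19,0,0,0,-0.22,0,0.02,0,-0.24,0,0.05,0.03,-0.25,0,0.05,0.03,-0.25,0,0.05,0.03,-0.25,0]'

```text
time: 27.32
tool_pos: [0.5077, 0.136, 0.2806]
tcp_rot: [-3.122, -0.345, 0.003]
wrist_force: [-0.2, 0.2, -0.5]
width: 0.392
grip_force: 0.0
```

```bash
python3 look.py w7
```

```text
[0.5077 0.136  0.2806] [-3.122e+00 -3.450e-01  3.000e-03] [-0.2  0.2 -0.5] 0.3921458647580095
```

View pics/w7.png

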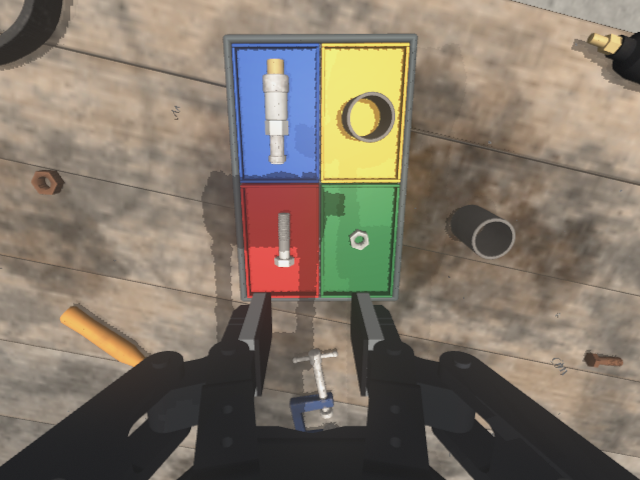

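All four parts sit in their bays: coupler (277,110), spacer ring (370,116), bolt (284,240) and nut (359,240). The rusty nut (46,182) and rusty bolt (603,359) are untouched. I'll do a quick check of the margins before handing in.

```bash
python3 caddy.py w7; python3 - <<'E'
from h import *; import pickle
s,c=pickle.load(open("w7.pkl","rb"))
a=np.radians(12.8);M=np.array([[np.cos(a),np.sin(a)],[-np.sin(a),np.cos(a)]])
for n,uv,z,bay in[("coup",[(275,58),(277,164)],.0195,(.5782,.1857)),("spacer",[(370,116)],.067,(.597,.103)),("bolt",[(284,211),(284,267)],.017,(.4515,.156)),("nut",[(359,240)],.014,(.470,.073))]:
    P=[plane(c,u,z)[:2] for u in uv]; print(n,(M@(np.mean(P,0)-bay)).round(4))
E
```

```text
red [ 240  183   79  115 7890] [450.3 157.1] [130.6  81.3] 12.8
yellow [  321    43    89   140 10787] [596.  103.9] [129.4  82. ] 12.8
green [ 334  228   62   67 2626] [449.2  62.4] [77.9 65.4] 11.1
blue [ 232   43   87  139 9309] [578.2 186.1] [128.2  80.9] 12.8
coup [0.0025 0.001 ]
spacer [-0.0007  0.0011]
bolt [ 0.0019 -0.0023]
nut [0.0006 0.0007]
```

```bash
python3 -c "
from workcell import bot
print(bot.finish_job())"
```

```text
the job is handed in; nothing more can be done
None
```

I handed the job in with all four parts in their bays, each within about 3 mm of its bay centre in the last wrist picture, and the rusty bolt and nut never touched; the hand-in returned no verdict.

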